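# Zero the torque gauge and show its dial to the bench camera

## Robot

A 7-joint arm with a two-finger parallel gripper is mounted at the origin on the work surface. World frame = base frame: x ahead of the robot, y to its left, z up, the work surface at z = 0. Lengths are in mm, angles in rad, forces in N, time in s.
With the tool pointing down it reaches from about 400 to 900 mm from the base axis. Payload 5.5 kg.
Tool frame: the origin (TCP) lies between the finger pads; the fingertips stand 17 mm ahead of it and the grasp point (between the pads) lies 2 mm behind it; z points along the fingers, y is the line along which they close (so a half turn about z gives the same grasp; the last joint's range is limited). The gripper opens to 85 mm and grips with 20 to 120 N. Pads are 22 mm wide; open, the fingers measure 114 mm over their backs; the gripper's body (76 mm by 85 mm) begins 54 mm behind the grasp point. The pads swing forward as they close: fully open they stand 13 mm farther back than shut.
Start: joints at [-0.913, 0.501, -0.427, 1.55, 0.221, 1.138, -0.21], TCP at [249.969, 600.012, 248.31] pointing down, gripper open.
Joint ranges: [-2.88, 2.88], [-0.31, 2.03], [-1.54, 1.56], [0.2, 2.42], [-1.41, 4.55], [0.19, 2.02], [-2.57, 2.57]. Speed limits (rad/s): [2.57, 2.57, 3.14, 3.14, 3.14, 3.14, 3.14].

## Interface

Orientations are given as a 3x3 rotation matrix whose columns are the frame's x, y, z axes.
In Python, from plant import bot gives the robot as it stands.
- The arm moves only by the tool apply_moves, never from a script. Its argument "steps" is one flat list of numbers, 6 for each row, row after row: the shift along the world's x, y, z in mm, then the turn, a rotation vector about the world's x, y, z in degrees. In form: [x, y, z, rx, ry, rz, x, y, z, rx, ry, rz, ...]. A call has 1 to 8 rows; each row shifts and turns the commanded pose from where the row before left it; what a row does not reach is not made up. A row lasts 1/12 s, in which the tool goes at most 41.7 mm and 7.16 degrees, less where a joint would pass 70% of its speed; a pose out of reach is approached as far as the arm can. A call with a gripper value outside its range is refused whole. "claw" is the opening, from 0 (shut) to 1 (fully open), set as the call begins (left out, the last holds). The fingers move at their own pace and stop on an object; "newtons" is the grip in N (left out, the last holds). Time passes only in rows, so rows that do not move let the fingers close. It gives the time, the measured TCP pose, the force, the opening and the grip force at its end, in the units of the state.
- bot.get_state(): the state, without advancing time (a new reading comes with each control period).
- bot.read_camera(name): name is "scene" or "top" or "wrist"; returns the picture (384x512x3 uint8, blue, green, red); there is no depth.
- bot.camera_params(name): a dict with "camera_matrix" (3x3 intrinsics, pixels), "xyz" and "rotation" of the camera in the world; the wrist camera has in their place "hand_eye" (4x4, takes a point from camera to tool coordinates, whose origin is the TCP and whose axes are the flange's). Camera axes: x right, y up, looking along -z (the intrinsics and any distortion apply to the point x, -y, -z); pixel columns grow to the right and rows downward; lengths in mm; the calibration is good to about 2 mm. A picture is of the moment at which its call begins: read the wrist's pose just before it. camera_params takes no time and is no camera call.
- bot.hand_in(): hands the job in; it is judged then, once.
The state is a dict: "t": time; "joints": joint angles; "joint_velocities": joint speeds; "joint_efforts": joint torques, N m; "tcp_pos": TCP position; "orientation": TCP orientation; "force": force on the tool from outside, world axes, zero at the start; "moment": the same for the moment, N m; "grip_width": finger opening in mm; "finger_force": force on a finger pad.
Only numpy, scipy, OpenCV 4.12 (cv2) and the standard library are available. Lean on these libraries where they do the work, as an engineer would, in place of code of your own. Each camera call takes 0.05 s, during which the arm holds its last target. There are 200 camera calls.

## Task

First turn the reset knob on top of the torque gauge anticlockwise (seen from above) fully back to its zero stop. Then swing the spring-return mirror by its upright lever pin until the bench camera on the same rail sees the quartered round marker on the gauge's dial in the middle of the mirror, and finish holding the lever still at that angle (do not let go, it springs back). Leave the knob at zero and everything else on the bench where it is.

Things in the scene. Friction and masses are not known exactly. Their poses are not given: they have to be found in the camera images.
- knob (a joint): Reset knob, rad: 0 is the zero stop (a hard stop); it grows as the knob is turned clockwise seen from above, up to 1.7, and starts between 0.7 and 1.3. It stays where it is left (friction about 0.03 N m). It also moves the thin hand on the dial, which stands straight up at zero.
- knob_grip (a point): On the vertical axis of the black reset knob on top of the gauge, 192 mm above the table, at the height to grip: an upright bar 42 mm long (this frame's x), 14 mm thick (its y), its top 7 mm above this point, on a 44 mm disc whose top is 23 mm below it. The frame turns with the knob; at zero its x is parallel to the gauge's x.
- gauge: Torque gauge, fixed: grey box 100 mm (x) x 120 (y) x 155 high on a dark foot 125 x 150 x 12 mm; origin under its centre, knob axis above the origin. Its front with the 92 mm dial looks to its -x, roughly towards the mirror.
- marker (a point): Centre of the marker: 36 mm round, black and white quarters with a thin black rim, in the middle of the dial on the gauge's front, 57 mm in front of the gauge's centre and 100 mm above the table.
- lens (a point): Centre of the front glass of the bench camera (black box on a post at the far end of the rail), 100 mm above the table, 188 mm from the mirror's axis. The camera is fixed and looks straight at the mirror's centre.
- mirror: Mirror 80 mm wide, 60 high in a black frame 92 x 72 mm (top 136 mm above the table), turning about a vertical axis in its face. Origin on the axis, 20 mm above the table; x is the normal out of the reflecting face, z up. At rest a spring holds it on a stop, facing the camera; it turns clockwise only (from above), up to 1.25 rad.
- mirror_centre (a point): Centre of the mirror's face, on its axis, 100 mm above the table. The reflected view leaves at twice the angle that the mirror has turned from the camera, so the mirror's normal must halve the angle between lens and marker (0.3 to 1.1 rad from rest).
- lever_grip (a point): On the axis of the lever pin, 105 mm above the table: an upright round aluminium pin 16 mm thick, from 40 to 128 mm above the table, at the end of a flat lever behind the mirror, 100 mm from the mirror's axis along the mirror's -x; it swings with the mirror. The spring asks 1 to 6 N here and swings the mirror back when released.
- sight (a point): On the mirror's axis, 100 mm above the table; turns with the aluminium pointer below the mirror (115 mm long, 15 mm above the table), geared 2:1 to the mirror: x points where the camera's line of sight goes after the mirror, y to its left. The marker is in the middle of the mirror's view when this x axis passes through it.
- screwdriver: Bystander: 200 mm screwdriver with a 26 mm thick handle, lying; origin mid-length on its underside.
- tape: Bystander: roll of grey tape lying flat, 64 mm across, 22 mm high; origin under its centre.
- mug: Bystander: small white mug, 80 mm across, 75 mm high, handle along its +y; origin under its centre.
- wrench: Bystander: 180 mm wrench lying flat; origin mid-length on its underside.
- motor: Bystander: standing motor, 60 mm across, 71 mm high with its shaft; origin under its centre.
- paddle: Bystander: table tennis bat lying flat, blade 150 mm across and 12 mm thick, handle along its -x to 165 mm from the origin, which is under the blade's centre.
- bolt_tray: Bystander: open black tray of bolts, 110 x 80 x 35 mm; origin under its centre.

How it is judged (in metres and radians):
On the way:
1. the reset knob is back at its zero stop (value of joint knob below 0.06 rad), for 0.2 s.
At the end, for the whole second after the job is handed in: The knob is within 0.08 rad of zero, the camera's reflected line of sight passes within 30 mm to either side of the marker's centre, the mirror is still, the fingers bear on the mirror's lever with more than 0.5 N and no loose thing props it; all bystanders are within 30 mm of where they were (value of joint knob below 0.08 rad and y of marker in the frame of sight between -0.03 and 0.03 m and x of marker in the frame of sight above 0.1 m and contact force between the fingers and mirror above 0.5 N and angular speed of mirror below 0.1 rad/s and distance of each of screwdriver, tape, mug, wrench, motor, paddle, bolt_tray from where it was at the start of the episode below 0.03 m and contact force between mirror and screwdriver below 0.2 N and contact force between mirror and tape below 0.2 N and contact force between mirror and mug below 0.2 N and contact force between mirror and wrench below 0.2 N and contact force between mirror and motor below 0.2 N and contact force between mirror and paddle below 0.2 N and contact force between mirror and bolt_tray below 0.2 N); the arm keeps its last pose, push and grip.
It fails at once if a bystander is knocked away (more than 30 mm) (distance of any of screwdriver, tape, mug, wrench, motor, paddle, bolt_tray from where it was at the start of the episode above 0.03 m).
It also fails if it takes over 48 s, if anything falls off the work surface, if the arm or the gripper's body presses on something with over 40 N, if the wrist force passes 120 N, or if a joint passes its speed limit or range.

## Working session

There is one attempt and no reset: what is moved stays moved. The work goes in short steps, Python scripts to look and compute and a tool call to move; the robot and the scene stay as the last step left them, time stands still between calls to the robot, and variables do not carry over. Pictures are saved under pics/ and viewed, at most 10 in all, crops included, and the job is handed in when it is done.

Besides the shell and the picture viewer there is one more tool, called after "Request:" as name(argument=value, ...) on one line, values as JSON. apply_moves: Moves the arm, as the interface text tells. Its arguments: {"type":"object","properties":{"steps":{"type":"array","items":{"type":"number"}},"claw":{"type":"number"},"newtons":{"type":"number"}},"required":["steps"]}

```bash
ls; mkdir -p pics
python3 - <<'E'
from plant import bot
import cv2
s=bot.get_state();print(s)
for n in("scene","top"):
    cv2.imwrite(f"pics/{n}0.png",bot.read_camera(n));print(n,bot.camera_params(n))
print(bot.camera_params("wrist"))
E
```

```text
pics
{'t': 0.0, 'joints': array([-0.91278088,  0.50187054, -0.42677463,  1.55145828,  0.2208097 ,
        1.13826404, -0.21026835]), 'joint_velocities': array([-0.00034673, -0.00050308,  0.00098477, -0.0008445 ,  0.00023576,
       -0.00080379, -0.00023758]), 'joint_efforts': array([-7.14574762e-04, -5.69520700e+01, -5.81671715e+00, -2.80928153e+01,
        1.05222370e-02,  1.18690683e-02, -1.45090672e-05]), 'tcp_pos': array([249.81371913, 599.36806843, 247.24016043]), 'orientation': array([[-9.23097420e-01,  3.84565346e-01, -8.04454650e-04],
       [ 3.84566182e-01,  9.23095728e-01, -1.76885215e-03],
       [ 6.23494116e-05, -1.94218891e-03, -9.99998112e-01]]), 'force': array([0.39136239, 0.31107191, 0.55341666]), 'moment': array([0.02736154, 0.00203713, 0.04391663]), 'finger_force': 0.0, 'grip_width': 85.24892592222426}
scene {'camera_matrix': array([[381.38069305,   0.        , 254.33034185],
       [  0.        , 381.38069305, 189.03257248],
       [  0.        ,   0.        ,   1.        ]]), 'xyz': array([1522.94897996,  191.91151629, 1281.23571856]), 'rotation': array([[-0.201
[... 354 characters left out ...]
626.92903533]), 'rotation': array([[ 0.01599991,  0.98197205, -0.18834779],
       [-0.99983718,  0.01414112, -0.01120865],
       [-0.00834313,  0.18849646,  0.98203843]])}
{'camera_matrix': array([[339.88721155,   0.        , 247.78332648],
       [  0.        , 339.88721155, 189.52276083],
       [  0.        ,   0.        ,   1.        ]]), 'hand_eye': array([[ 1.36248880e-03,  9.49140993e-01,  3.14848406e-01,
         7.94690139e+01],
       [ 9.99998991e-01, -1.16670623e-03, -8.10290647e-04,
        -9.18392286e-01],
       [-4.01744472e-04,  3.14849193e-01, -9.49141625e-01,
        -1.25232621e+02],
       [ 0.00000000e+00,  0.00000000e+00,  0.00000000e+00,
         1.00000000e+00]])}
```

View pics/top0.png

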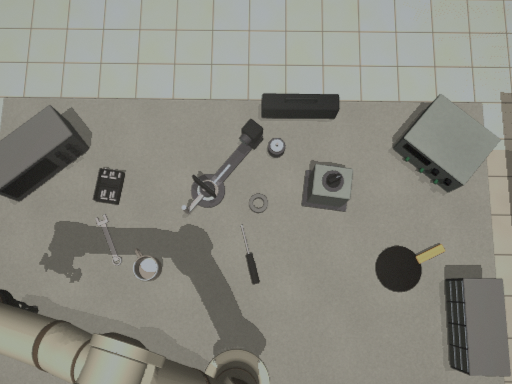

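View pics/scene0.png

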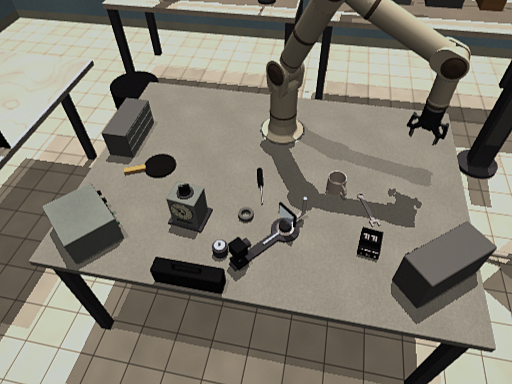

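The top view shows the gauge with its knob near (335,180), the mirror near (206,187), the lever pin near (187,208) and the camera near (251,131). I'll enlarge these next.

```bash
cat > h.py <<'E'
import numpy as np,cv2
from plant import bot
def ray(name,u,v,z,pose=None):
    p=bot.camera_params(name);K=p["camera_matrix"]
    if name=="wrist":
        s=pose;H=p["hand_eye"];R=s["orientation"]@H[:3,:3];c=s["tcp_pos"]+s["orientation"]@H[:3,3]
    else: R,c=p["rotation"],p["xyz"]
    d=R@np.array([(u-K[0,2])/K[0,0],-(v-K[1,2])/K[1,1],-1])
    return c+d*(z-c[2])/d[2]
def proj(name,P,pose=None):
    p=bot.camera_params(name);K=p["camera_matrix"]
    if name=="wrist":
        s=pose;H=p["hand_eye"];R=s["orientation"]@H[:3,:3];c=s["tcp_pos"]+s["orientation"]@H[:3,3]
    else: R,c=p["rotation"],p["xyz"]
    q=R.T@(np.array(P)-c);return K[0,0]*q[0]/-q[2]+K[0,2],K[1,1]*-q[1]/-q[2]+K[1,2]
E
python3 - <<'E'
from h import *
im=cv2.imread("pics/top0.png")
a=cv2.resize(im[115:220,170:270],(400*4//4,420),interpolation=cv2.INTER_CUBIC)
b=cv2.resize(im[145:220,300:365],None,fx=6,fy=6,interpolation=cv2.INTER_CUBIC)[:420]
cv2.imwrite("pics/c1.png",np.hstack([a,b]))
for n,u,v,z in[("knob",335,180,199),("pin",187,209,128),("mirror",206,182,136),("cam",252,128,120)]:print(n,ray("top",u,v,z))
E
```

```text
knob [ 621.74110529 -291.04415995  199.        ]
pin [538.16727184 160.37699705 128.        ]
mirror [623.62439084 102.88870766 136.        ]
cam [808.27007793 -39.14687467 120.        ]
```

View pics/c1.png

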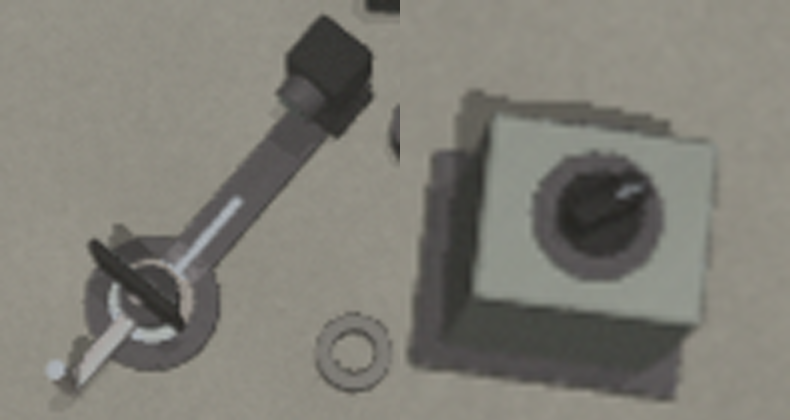

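Run:
```python
from h import *
im=cv2.imread("pics/scene0.png")
a=cv2.resize(im[175:240,160:220],None,fx=6.5,fy=6.5,interpolation=cv2.INTER_CUBIC)
b=cv2.resize(im[190:275,225:315],None,fx=4.5,fy=4.97,interpolation=cv2.INTER_CUBIC)[:a.shape[0]]
a=a[:b.shape[0]]
cv2.imwrite("pics/c2.png",np.hstack([a,b]));print(a.shape,b.shape)
for n,u,v,z in[("knobdisc",333,180.8,172),("pin",184,207.5,128),("mirror",204.7,186,136),("lens",245,138.7,105)]:print(n,ray("top",u,v,z))
for u,v in[(95,115),(315,145),(295,325),(75,297)]:print(ray("top",300+u/6,145+v/6,155))
```

```text
(422, 390, 3) (422, 405, 3)
knobdisc [ 625.16882963 -289.58048656  172.        ]
pin [542.77719843 169.95994945 128.        ]
mirror [610.73263116 106.56208283 136.        ]
lens [776.51581152 -16.78922777 105.        ]
[ 681.27802842 -239.93438595  155.        ]
[ 666.83281288 -353.67188398  155.        ]
[ 571.83631899 -341.07659913  155.        ]
[ 584.81711133 -228.63637943  155.        ]
```

View pics/c2.png

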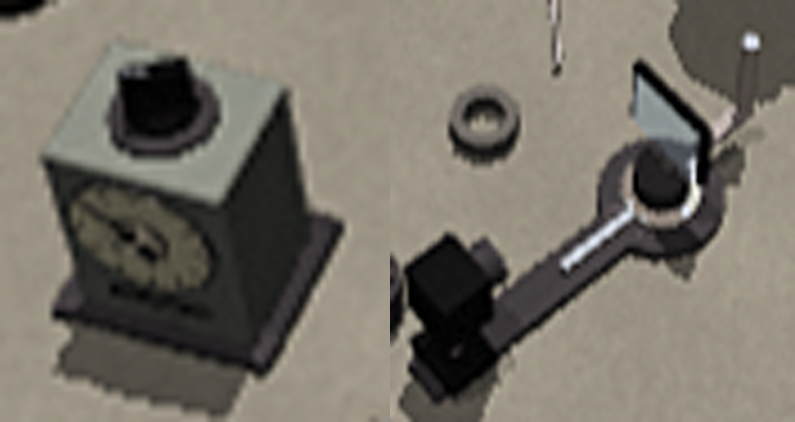

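Run:
```python
from h import *
f=lambda u,v:(160+u/6.5,175+v/6.5)
print("dial",ray("scene",*f(140,237),100))
for u,v in[(110,42),(288,92),(225,200),(45,158)]:print(ray("scene",*f(u,v),155))
g=lambda u,v:(225+(u-390)/4.5,190+v/4.97)
print("knobtop",ray("scene",*f(158,75),199))
print("pin",ray("scene",*g(751,40),128))
print("mirror",ray("scene",*g(673,98),136))
print("lens",ray("scene",*g(490,258),100))
print("pointer",ray("scene",*g(565,265),15),ray("top",170+240/4,115+198/4,15))
print("base c",ray("scene",*g(660,195),15),ray("top",170+150/4,115+303/4,15))
```

```text
dial [ 686.26163739 -294.29178704  100.        ]
[ 583.7062711  -339.24617623  155.        ]
[ 602.63475344 -219.33090509  155.        ]
[ 689.88270484 -231.62074842  155.        ]
[ 679.39222705 -346.3745759   155.        ]
knobtop [ 640.05952579 -282.05578911  199.        ]
pin [551.39446563 173.95486608 128.        ]
mirror [627.71063128 116.27419811 136.        ]
lens [775.57782776 -10.69737465 100.        ]
pointer [715.78807945  40.25152521  15.        ] [711.9916865   34.51597837  15.        ]
base c [633.88856355 111.29166834  15.        ] [619.40433317 108.66002986  15.        ]
```

The scene view shows the dial facing world +x, with the marker near (181,211). The pin is at about (548,172), the mirror axis at (622,110) and the knob at (628,-289). I'll pass the mirror on the way to the knob and take a wrist look there.

Request:
apply_moves(steps=[16,-35,7,0,0,0,16,-35,7,0,0,0,16,-35,7,0,0,0,16,-35,7,0,0,0,16,-35,7,0,0,0,16,-35,7,0,0,0,16,-35,7,0,0,0])

```text
t: 0.68
tcp_pos: [362.2, 353.0, 297.3]
orientation: [[-0.923, 0.385, -0.0], [0.385, 0.923, -0.0], [0.0, -0.001, -1.0]]
force: [0.7, 0.2, -0.4]
grip_width: 85.5
finger_force: 0.0
```

Request:
apply_moves(steps=[16,-35,7,0,0,0,16,-35,7,0,0,0,16,-35,7,0,0,0,16,-35,7,0,0,0,16,-35,7,0,0,0,16,-35,7,0,0,0,16,-35,7,0,0,0,0,0,0,0,0,0])

```text
t: 1.35
tcp_pos: [477.3, 101.3, 347.4]
orientation: [[-0.919, 0.395, 0.003], [0.395, 0.919, -0.003], [-0.004, -0.002, -1.0]]
force: [0.8, -0.5, -0.1]
grip_width: 85.2
finger_force: 0.0
```

Run:
```python
from h import *
import pickle
s=bot.get_state();im=bot.read_camera("wrist");cv2.imwrite("pics/w1.png",im);pickle.dump(s,open("w1.pkl","wb"));print(s["t"],s["tcp_pos"],s["joints"])
cv2.imwrite("pics/w1b.png",cv2.resize(im,(768,576)))
```

```text
1.35 [477.29578136 101.2911672  347.37031217] [-0.13925442  0.09128123 -0.13681843  1.82818828  0.01756633  1.2210435
  0.88280452]
```

View pics/w1b.png

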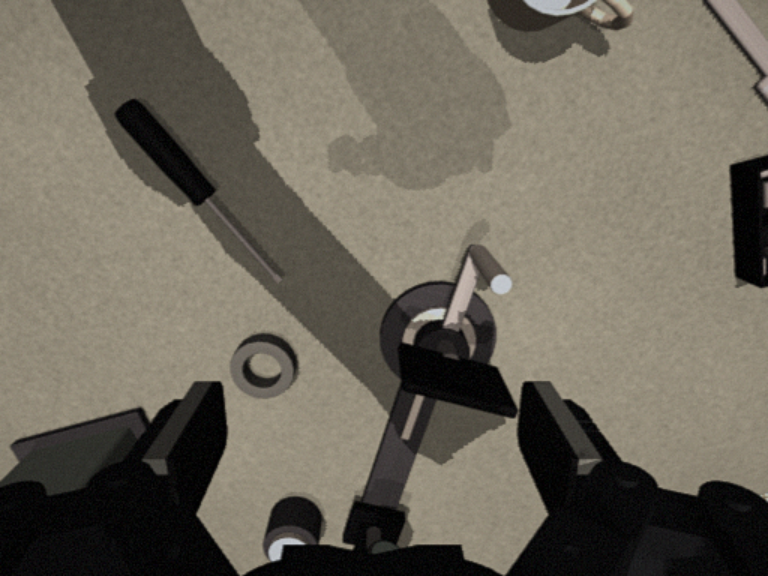

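The wrist view (at 1.5x) shows the pin top at (501,285), the base disc centre near (438,338), and the pointer tip near (407,438).

Run:
```python
from h import *
import pickle
s=pickle.load(open("w1.pkl","rb"))
r=lambda u,v,z:ray("wrist",u/1.5,v/1.5,z,s).round(1)
print("pin",r(501,285,128),"pinfoot",r(474,247,40),"base",r(438,337,10),r(438,337,20),"tip",r(407,438,15),"frame top ends",r(401,347,136),r(500,371,136),"tray",r(750,220,20),"tape",r(263,367,11))
```

```text
pin [546.5 170.7 128. ] pinfoot [540.5 170.   40. ] base [622.7 109.1  10. ] [617.9 109.6  20. ] tip [716.2  37.9  15. ] frame top ends [559.8  87.9 136. ] [606.6 147.7 136. ] tray [620.8 407.6  20. ] tape [583.7 -65.1  11. ]
```

Request:
apply_moves(steps=[13.5,-35.5,-2,0,0,-3.5,13.5,-35.5,-2,0,0,-3.5,13.5,-35.5,-2,0,0,-3.5,13.5,-35.5,-2,0,0,-3.5,13.5,-35.5,-2,0,0,-3.5,13.5,-35.5,-2,0,0,-3.5])

```text
t: 1.9
tcp_pos: [555.2, -103.1, 333.8]
orientation: [[-0.723, 0.691, -0.001], [0.691, 0.723, 0.001], [0.001, 0.0, -1.0]]
force: [0.5, 0.6, -0.5]
grip_width: 85.2
finger_force: 0.0
```

Request:
apply_moves(steps=[13.5,-35.5,-2,0,0,-3.5,13.5,-35.5,-2,0,0,-3.5,13.5,-35.5,-2,0,0,-3.5,13.5,-35.5,-2,0,0,-3.5,13.5,-35.5,-2,0,0,-3.5,0,0,0,0,0,0,0,0,0,0,0,0])

```text
t: 2.48
tcp_pos: [622.0, -282.0, 322.0]
orientation: [[-0.48, 0.877, -0.003], [0.877, 0.48, 0.001], [0.002, -0.003, -1.0]]
force: [0.1, 1.1, -0.1]
grip_width: 85.5
finger_force: 0.0
```

Run:
```python
from h import *
import pickle
s=bot.get_state();im=bot.read_camera("wrist");cv2.imwrite("pics/w2.png",im);pickle.dump(s,open("w2.pkl","wb"));print(s["t"],s["tcp_pos"],s["joints"],proj("wrist",[626,-289,199],s))
cv2.imwrite("pics/w2b.png",cv2.resize(im,(768,576)))
```

```text
2.4833 [ 621.95793892 -281.98800357  322.02912756] [ 0.26597976  0.47860634  0.17782658  1.38419868 -0.08404367  1.28933167
  0.94894459] (np.float64(247.94473307663523), np.float64(195.97866027356878))
```

View pics/w2b.png

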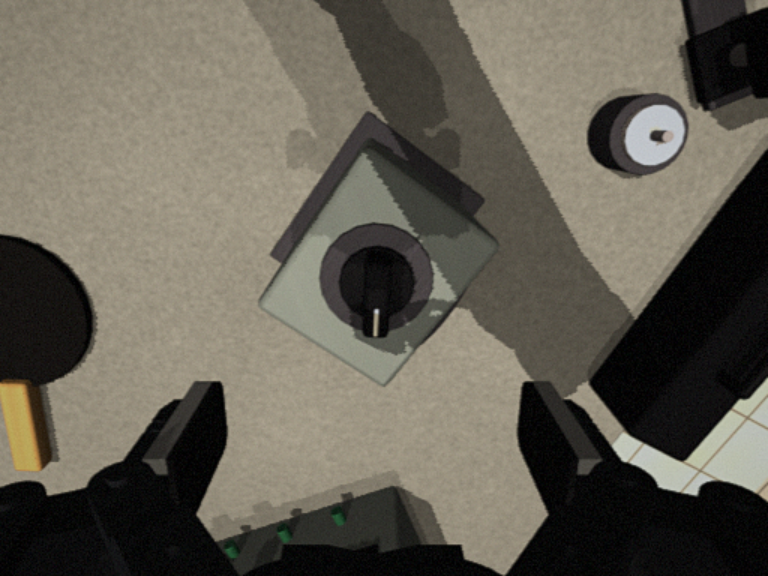

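The bar lies along the image column at u≈376 (1.5x scale), so it is aligned with tool x. The box-top corners are also clearly visible.

Run:
```python
from h import *
import pickle
s=pickle.load(open("w2.pkl","rb"))
r=lambda u,v,z:ray("wrist",u/1.5,v/1.5,z,s)
print("disc",r(377,277,162),r(377,277,169),"bar",r(376,293,199))
c=np.array([r(*p,155)for p in[(367,148),(499,243),(385,385),(258,302)]])
print(c.round(1),c.mean(0));e=[np.linalg.norm(c[i]-c[i-1]) for i in range(4)];print(e)
print("ang",[np.degrees(np.arctan2(*(c[i]-c[j])[[1,0]])) for i,j in[(2,1),(3,0),(2,3),(1,0)]])
```

```text
disc [ 629.73011653 -289.70387563  162.        ] [ 628.61810694 -287.81241142  169.        ] bar [ 627.59038985 -287.52084384  199.        ]
[[ 589.6 -228.6  155. ]
 [ 683.5 -238.7  155. ]
 [ 670.8 -353.   155. ]
 [ 574.9 -340.7  155. ]] [ 629.70645538 -290.25770832  155.        ]
[np.float64(112.98306781985428), np.float64(94.4327034487379), np.float64(115.04966733137428), np.float64(96.68019603605934)]
ang [np.float64(-96.36620898586673), np.float64(-97.49917867058436), np.float64(-7.356198630958033), np.float64(-6.11242572943694)]
```

Request:
apply_moves(steps=[3,-3,-30,0,0,0,3,-4,-30,0,0,0,0,0,-30,0,0,0,0,0,-20,0,0,0,0,0,-18,0,0,0,0,0,0,0,0,0,0,0,0,0,0,0])

```text
t: 3.12
tcp_pos: [628.4, -284.6, 195.7]
orientation: [[-0.486, 0.874, -0.002], [0.874, 0.486, 0.002], [0.003, -0.0, -1.0]]
force: [0.1, -0.4, 0.7]
grip_width: 85.5
finger_force: 0.0
```

Request:
apply_moves(steps=[0,0,0,0,0,0,0,0,0,0,0,0,0,0,0,0,0,0,0,0,0,0,0,0,0,0,0,0,0,0,0,0,0,0,0,0,0,0,0,0,0,0,0,0,0,0,0,0], claw=0, newtons=30)

```text
t: 3.78
tcp_pos: [627.7, -288.5, 197.1]
orientation: [[-0.482, 0.876, -0.001], [0.876, 0.482, -0.001], [-0.0, -0.001, -1.0]]
force: [-4.8, -0.7, 6.4]
grip_width: 13.2
finger_force: 33.1
```

Request:
apply_moves(steps=[0,0,0,0,0,6,0,0,0,0,0,6,0,0,0,0,0,6,0,0,0,0,0,6,0,0,0,0,0,6,0,0,0,0,0,6,0,0,0,0,0,6,0,0,0,0,0,6])

```text
t: 4.45
tcp_pos: [626.3, -290.4, 197.1]
orientation: [[-0.974, 0.225, -0.003], [0.225, 0.974, -0.003], [0.002, -0.003, -1.0]]
force: [-6.9, -3.6, 6.8]
grip_width: 13.3
finger_force: 33.3
```

Request:
apply_moves(steps=[0,0,0,0,0,3,0,0,0,0,0,3,0,0,0,0,0,2,0,0,0,0,0,0,0,0,0,0,0,0])

```text
t: 4.87
tcp_pos: [626.2, -290.8, 197.1]
orientation: [[-0.996, 0.094, -0.003], [0.094, 0.996, -0.002], [0.002, -0.003, -1.0]]
force: [-6.5, -2.8, 6.9]
grip_width: 13.3
finger_force: 38.0
```

Run:
```python
from h import *
s=bot.get_state();print(s["t"],s["tcp_pos"],s["joints"],s["force"],s["moment"],s["grip_width"],np.degrees(np.arctan2(*s["orientation"][[1,0],0])))
```

```text
4.8667 [ 626.20774046 -290.78183162  197.0882632 ] [ 0.42979091  0.58556429 -0.052324    1.49264393  0.03668969  1.06582051
  1.84511726] [-6.54457471 -2.78585987  6.90135167] [-0.65454923  1.4886674  -0.6800554 ] 13.330055351831884 174.6112369562343
```

Request:
apply_moves(steps=[0,0,0,0,0,2,0,0,0,0,0,0,0,0,0,0,0,0])

```text
t: 5.12
tcp_pos: [626.2, -290.8, 197.1]
orientation: [[-0.998, 0.061, -0.002], [0.061, 0.998, -0.002], [0.002, -0.002, -1.0]]
force: [-7.3, -2.6, 8.3]
grip_width: 13.5
finger_force: 51.7
```

Run:
```python
from h import *
s=bot.get_state();print(s["t"],s["tcp_pos"],s["force"],s["moment"],s["grip_width"],np.degrees(np.arctan2(*s["orientation"][[1,0],0])))
```

```text
5.1167 [ 626.21026168 -290.76522818  197.13987452] [-7.27262826 -2.55105212  8.28971009] [-0.55254359  1.41864886 -1.2642709 ] 13.476954502597785 176.52511514924632
```

Request:
apply_moves(steps=[0,0,0,0,0,0,0,0,0,0,0,0,0,0,0,0,0,0,0,0,0,0,0,0,0,0,30,0,0,0,0,0,35,0,0,0,0,0,35,0,0,0,0,0,28,0,0,0], claw=1)

```text
t: 5.78
tcp_pos: [629.3, -286.9, 326.9]
orientation: [[-0.999, 0.053, 0.002], [0.053, 0.999, -0.0], [-0.002, -0.0, -1.0]]
force: [0.7, -0.3, 1.5]
grip_width: 85.3
finger_force: 0.0
```

Request:
apply_moves(steps=[0,0,0,0,0,0,0,0,0,0,0,0])

```text
t: 5.95
tcp_pos: [629.9, -287.4, 327.0]
orientation: [[-0.999, 0.054, 0.005], [0.054, 0.999, -0.002], [-0.005, -0.001, -1.0]]
force: [-0.5, 0.1, -0.9]
grip_width: 85.4
finger_force: 0.0
```

Run:
```python
from h import *
import pickle
s=bot.get_state();im=bot.read_camera("wrist");cv2.imwrite("pics/w3.png",im);pickle.dump(s,open("w3.pkl","wb"));print(s["t"],s["tcp_pos"],s["joints"])
cv2.imwrite("pics/w3b.png",cv2.resize(im,(768,576)))
```

```text
5.95 [ 629.92346081 -287.36369374  326.97133647] [ 0.43161199  0.48733504 -0.06350173  1.35067663  0.03057483  1.29955274
  1.88468767]
```

View pics/w3b.png

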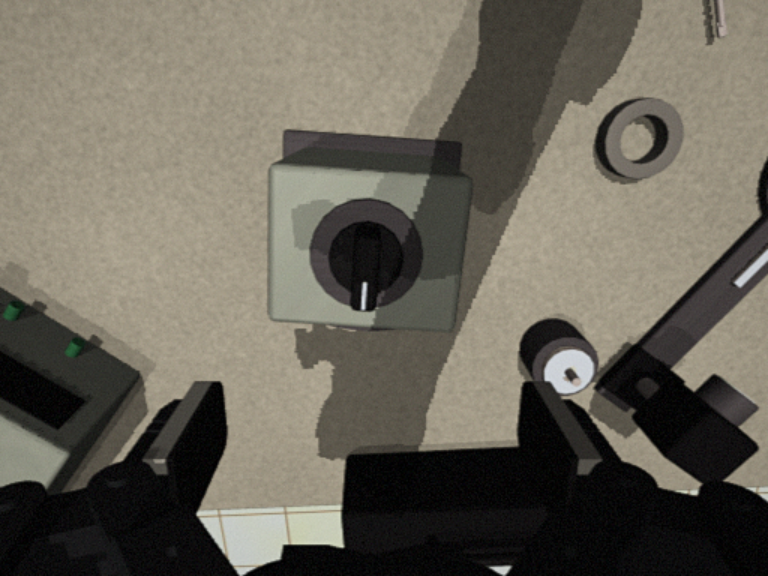

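The bar is parallel to the box sides, so the knob is at zero. Next I'll go to the lever pin.

Request:
apply_moves(steps=[-7,38,-3,0,0,-3.5,-7,38,-3,0,0,-3.5,-7,38,-3,0,0,-3.5,-7,38,-3,0,0,-3.5,-7,38,-3,0,0,-3.5,-7,38,-3,0,0,-3.5])

```text
t: 6.5
tcp_pos: [584.7, -57.4, 304.0]
orientation: [[-0.912, 0.411, -0.004], [0.411, 0.912, 0.0], [0.003, -0.001, -1.0]]
force: [0.4, 0.5, 0.2]
grip_width: 85.4
finger_force: 0.0
```

Request:
apply_moves(steps=[-7,38,-3,0,0,-3.5,-7,38,-3,0,0,-3.5,-7,38,-3,0,0,-3.5,-7,38,-3,0,0,-3.5,-7,38,-3,0,0,-3.5,-7,38,-3,0,0,-3.5,0,0,0,0,0,0,0,0,0,0,0,0])

```text
t: 7.17
tcp_pos: [542.1, 172.2, 286.1]
orientation: [[-0.711, 0.703, -0.004], [0.703, 0.711, 0.0], [0.003, -0.003, -1.0]]
force: [-0.5, -1.5, 0.3]
grip_width: 85.2
finger_force: 0.0
```

Run:
```python
from h import *
import pickle
s=pickle.load(open("w3.pkl","rb"))
r=lambda u,v,z:ray("wrist",u/1.5,v/1.5,z,s)
c=np.array([r(*p,155)for p in[(269,164),(472,178),(456,332),(268,320)]]);print(c.mean(0),"bar",r(364.5,265,199),"tape",r(640,140,11))
s=bot.get_state();im=bot.read_camera("wrist");cv2.imwrite("pics/w4.png",im);pickle.dump(s,open("w4.pkl","wb"));print(s["t"],s["tcp_pos"],s["joints"])
cv2.imwrite("pics/w4b.png",cv2.resize(im,(768,576)))
```

```text
[ 629.67066168 -290.82610199  155.        ] bar [ 624.55601671 -291.07957243  199.        ] tape [583.47959887 -61.63068317  11.        ]
7.1667 [542.06124685 172.15617483 286.1154559 ] [-0.22985334  0.29523278 -0.15206082  1.72169432  0.04694664  1.13210422
  0.39522015]
```

View pics/w4b.png

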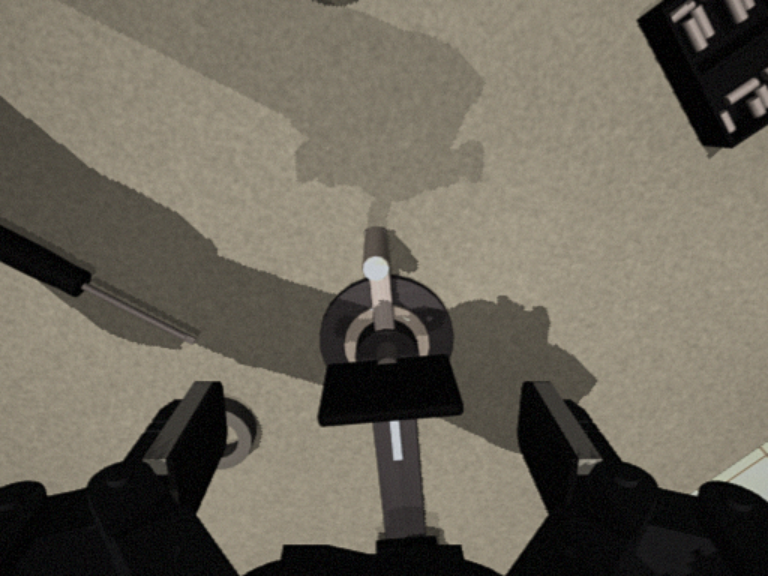

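The pin top is at (376,268), and the lever runs down the image centre (1.5x scale). The pointer tip is at (398,460).

Run:
```python
from h import *
import pickle
s=pickle.load(open("w4.pkl","rb"))
r=lambda u,v,z:ray("wrist",u/1.5,v/1.5,z,s).round(1)
print("pin",r(376,268,128),"base",r(387,339,10),"tip",r(398,460,15),r(393,421,15),"frame",r(326,366,136),r(447,357,136))
```

```text
pin [546.5 170.5 128. ] base [623.7 109.   10. ] tip [716.6  33.   15. ] [683.4  58.5  15. ] frame [567.5 107.8 136. ] [614.  163.6 136. ]
```

Request:
apply_moves(steps=[2,-1,-35,0,0,0,2,-1,-35,0,0,0,0,0,-35,0,0,0,0,0,-30,0,0,0,0,0,-25,0,0,0,0,0,-17,0,0,0,0,0,0,0,0,0,0,0,0,0,0,0])

```text
t: 7.88
tcp_pos: [547.7, 164.4, 109.9]
orientation: [[-0.704, 0.71, -0.003], [0.71, 0.704, -0.002], [0.001, -0.004, -1.0]]
force: [-0.1, 0.1, -0.0]
grip_width: 85.2
finger_force: 0.0
```

Request:
apply_moves(steps=[0,0,0,0,0,0,0,0,0,0,0,0,0,0,0,0,0,0,0,0,0,0,0,0,0,0,0,0,0,0,0,0,0,0,0,0,0,0,0,0,0,0,0,0,0,0,0,0], claw=0, newtons=30)

```text
t: 8.55
tcp_pos: [549.5, 167.3, 112.2]
orientation: [[-0.706, 0.708, 0.002], [0.708, 0.706, 0.001], [-0.001, 0.003, -1.0]]
force: [1.8, 2.0, 3.4]
grip_width: 15.4
finger_force: 30.5
```

Request:
apply_moves(steps=[3.8,4.5,0,0,0,-3.5,4.0,4.2,0,0,0,-3.5,4.3,4.0,0,0,0,-3.6,4.5,3.7,0,0,0,-3.5,4.8,3.4,0,0,0,-3.6,5.0,3.1,0,0,0,-3.6,0,0,0,0,0,0,0,0,0,0,0,0])

```text
t: 9.22
tcp_pos: [575.1, 189.6, 112.1]
orientation: [[-0.401, 0.916, 0.0], [0.916, 0.401, -0.0], [-0.0, 0.0, -1.0]]
force: [-0.7, -0.0, 6.3]
grip_width: 15.0
finger_force: 30.9
```

Request:
apply_moves(steps=[0,0,0,0,0,0,0,0,0,0,0,0,0,0,0,0,0,0])

```text
t: 9.47
tcp_pos: [574.9, 189.5, 112.1]
orientation: [[-0.401, 0.916, 0.0], [0.916, 0.401, 0.0], [-0.0, 0.0, -1.0]]
force: [-0.7, 0.1, 6.6]
grip_width: 15.2
finger_force: 30.8
```

Run:
```python
from h import *
import pickle
s=bot.get_state();pickle.dump(s,open("w5.pkl","wb"));w=bot.read_camera("wrist");print(s["t"],s["tcp_pos"],s["force"],s["orientation"][:,0],s["grip_width"])
t=bot.read_camera("top");cv2.imwrite("pics/w5.png",w);cv2.imwrite("pics/t5.png",t)
a=cv2.resize(w,(400,300));b=cv2.resize(t[115:220,170:270],(400,420),interpolation=cv2.INTER_CUBIC)
cv2.imwrite("pics/c5.png",np.hstack([np.vstack([a,np.zeros((120,400,3),np.uint8)]),b]))
```

```text
9.4667 [574.88346173 189.46508669 112.11466513] [-0.74073394  0.09349427  6.6416523 ] [-4.01358071e-01  9.15921222e-01 -1.17912896e-04] 15.223917789941245
```

View pics/c5.png

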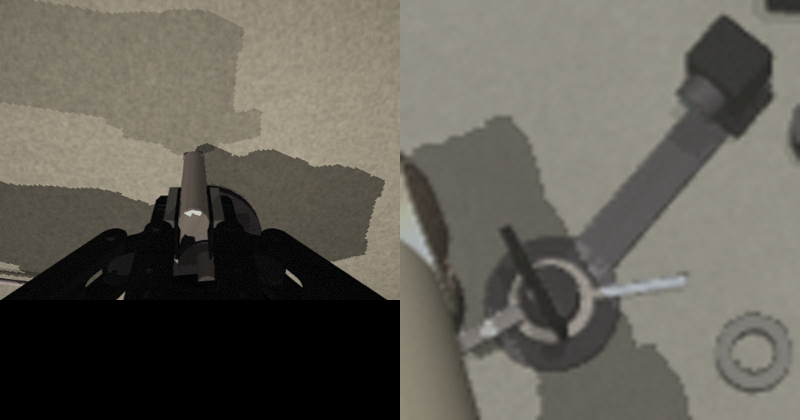

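Run:
```python
from h import *
def fit(f,box):
    im=cv2.imread(f);x0,x1,y0,y1=box;g=im[y0:y1,x0:x1].min(2).astype(float)
    v,u=np.nonzero(g>150);w=g[v,u]-140
    P=np.array([ray("top",x0+a,y0+b,15)[:2] for a,b in zip(u,v)])
    c=np.average(P,axis=0,weights=w);_,V=np.linalg.eigh(np.cov((P-c).T,aweights=w));d=V[:,1]*np.sign(V[0,1] or 1)
    if d@(c-[623,109])<0:d=-d
    print(len(u),c.round(1),"ang",np.degrees(np.arctan2(d[1],d[0])),P.min(0),P.max(0),
      "from axis",[round(float(np.degrees(np.arctan2(c[1]-a[1],c[0]-a[0]))),2) for a in[(623.8,108.5),(621,109)]])
fit("pics/top0.png",(214,232,162,184));fit("pics/t5.png",(219,244,182,191))
s=bot.get_state()
p=s["tcp_pos"][:2];
for a in[(623.8,108.5),(621,109)]:
    m=np.array([684,-297])-a;print("marker ang",np.degrees(np.arctan2(m[1],m[0])),np.hypot(*m),"pin dir via tool x",np.degrees(np.arctan2(p[1]-a[1],p[0]-a[0])))
```

```text
41 [680.2  63.1] ang -38.70275097970858 [646.53953582  37.89677857] [710.1834987   87.60957732] from axis [-38.82, -37.77]
38 [636.5  31.8] ang -80.48626352061213 [629.55755821  -1.02168412] [644.32610923  66.6594971 ] from axis [-80.57, -78.62]
marker ang -81.55562098465474 409.9442523075546 pin dir via tool x 121.14289352116703
marker ang -81.17962044797895 410.85885654321726 pin dir via tool x 119.82237977231539
```

Request:
apply_moves(steps=[0.7,0.4,0,0,0,-0.5,0,0,0,0,0,0,0,0,0,0,0,0,0,0,0,0,0,0,0,0,0,0,0,0])

```text
t: 9.98
tcp_pos: [575.5, 189.8, 112.1]
orientation: [[-0.393, 0.919, 0.0], [0.919, 0.393, -0.0], [-0.0, 0.0, -1.0]]
force: [-1.7, -1.0, 6.1]
grip_width: 14.7
finger_force: 30.8
```

```bash
python3 -c "
from plant import bot
print(bot.hand_in())"
```

```text
the job is handed in; nothing more can be done
None
```

I handed the job in at about 10 s. The knob is against its zero stop. The gripper is holding the lever with the line of sight about 7 mm from the marker by my measurement (limit 30 mm), before a last 0.5° nudge towards it that I did not re-measure. The hand-in gave no verdict.

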